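# Seat the blue vial rack in the loading corner and hold it for the reader

### The arm

A 7-joint arm with a two-finger parallel gripper is mounted at the origin on the work surface. World frame = base frame: x ahead of the robot, y to its left, z up, the work surface at z = 0. Lengths are in m, angles in rad, forces in N, time in s.
With the tool pointing down it reaches from about 0.4 to 0.9 m from the base axis. Payload 5.5 kg.
Tool frame: the origin (TCP) lies on the centre line of the jaws, within the pads' length; the fingertips stand 11 mm ahead of it and the grasp point (between the pads) lies 8 mm behind it; z points along the fingers, y is the direction in which the jaws open and shut (so a half turn about z gives the same grasp; the last joint's range is limited). The gripper opens to 92 mm and grips with 3 to 60 N. Pads are 19 mm wide; open, the fingers measure 130 mm over their backs; the gripper's body (75 mm by 190 mm) begins 47 mm behind the grasp point.
Start: joints at [-0.88, 0.501, -0.427, 1.55, 0.221, 1.138, -0.21], TCP at [0.27, 0.591, 0.238] pointing down, gripper open.
Joint ranges: [-2.88, 2.88], [-0.31, 2.03], [-1.54, 1.56], [0.2, 2.42], [-1.41, 4.55], [0.19, 2.02], [-2.57, 2.57]. Speed limits (rad/s): [2.57, 2.57, 3.14, 3.14, 3.14, 3.14, 3.14].

### API

Orientations are given as a rotation vector (axis times angle).
In Python, from station import robot gives the robot as it stands. Calls block until the motion is done:
- robot.move_to(position, orientation): joint-space move of the TCP to a pose.
- robot.move_straight(position, orientation=None, max_speed=0.15, force_limit=None): straight line of the TCP; orientation=None keeps the orientation; max_speed is the mean speed in m/s. With force_limit (N) it stops when the force on the tool has changed by that much, and returns True; else False.
- robot.move_j(angles): joint-space move.
- robot.command_gripper(opening, force=None): opening from 0.0 (shut) to 1.0 (fully open); force is the grip in N (None keeps the last); returns when the fingers have stopped.
- robot.wait(seconds).
- robot.inverse_kinematics(position, orientation): joint angles nearest the present ones, or None.
- robot.get_image(name): name is "side" or "top" or "wrist"; returns (picture, depth): 480x640x3 uint8, red, green, blue; 480x640 float32, m along the optical axis (not along the pixel's ray), 0 where there is no reading.
- robot.camera_info(name): a dict with "vfov" (degrees; the focal length in pixels is half the picture's height over the tangent of half this angle, whatever the lens; pixels are square), "cx", "cy" (the principal point, pixels), "R" (3x3) and "t" (3): a world point X has camera coordinates R X + t. Camera axes: x right, y down, z forward; pixel columns grow to the right and rows downward; lengths in m; the calibration is good to about 2 mm. A picture is of the moment at which its call begins: read the wrist's pose just before it. camera_info takes no time and is no camera call; for the wrist camera it gives the pose at the moment of the call.
A pose or a line that the arm cannot do raises robot.MotionError and nothing moves.
- robot.hand_in(): hands the job in, once; it reports no verdict.
Trained networks look in the newest picture that a camera, given by its name, has taken for a name from the list of things; names that differ only in an ending like _2 or _b are one class to them, and where a whole thing is asked for, a point or a joint stands for the part that bears it (a point fixed in the world has none). Each returns a list of dicts, best first, with "score" (0 to 1); they miss things now and then, are a little off and sometimes report something else, mostly with a low value. They report only what shows in the picture. A call takes as long as a camera call. They do not tell look-alikes from the thing itself.
- robot.boxes_of(label, camera): "box" ([left, top, right, bottom] as shares, 0 to 1, of the picture: columns of its width, rows of its height, round what is visible of it).
- robot.trace(label, camera): "mask" (480x640 bool, what is visible of it) and "box" ([left, top, right, bottom] as shares, 0 to 1, of the picture: columns of its width, rows of its height, round what is visible of it).
- robot.tip_of(label, camera): "at" ([row, column] as shares, 0 to 1, of the picture: columns of its width, rows of its height: a listed point, or the origin of a listed thing).
Readings, each from a call of its own:
- robot.current_time(): time.
- robot.current_q(): joint angles.
- robot.current_dq(): joint speeds.
- robot.current_tau(): joint torques, N m.
- robot.current_position(): TCP position.
- robot.current_tool_rot(): TCP orientation.
- robot.current_wrist_force(): force on the tool from outside, world axes, zero at the start.
- robot.current_wrist_torque(): the same for the moment, N m.
- robot.current_gripper_width(): opening from 0.0 (shut) to 1.0 (fully open).
Only numpy, scipy, OpenCV 4.12 (cv2) and the standard library are available. Lean on these libraries where they do the work, as an engineer would, in place of code of your own. Each camera call takes 0.05 s, during which the arm holds its last target.

### The job

Pick the vial rack with the blue grip bar and blue caps up off the bench, carry it to the white loading plate and press it, flat on the plate and with its long side along the long fence, into the corner so that it is flush against both blue fences at once. Push it with a steady light force of 5 to 10 N against each fence, never ramming it, and finish while still gripping it and pressing it there: do not let go, because the reader needs it held. Leave the white-capped rack, the small jar and the pipette-tip box where they are.

Things in the scene. Friction and masses are not known exactly. Their poses are not given: they have to be found in the camera images.
- rack_blue_grip (a point): Centre of the blue grip bar of the blue-capped rack, 60 mm above the rack's underside, on its middle. The bar is 40 mm along x, 18 mm along y, and rises from the block's top at 36 mm to 82 mm above the underside; grip it from above, fingers closing along y. Clear space beside it along y; vials stand fore and aft (x +-33, y +-22 mm, 12 mm across, 57 mm high). z is up.
- rack_white_grip (a point): The same point on the other, equal rack, with white grip bar and white caps: not wanted, leave it where it is. The two racks stand on the bench side by side, either one on the left.
- rack_blue: The blue-capped rack, loose, 0.36 to 0.54 kg: aluminium block 90 mm (its x, long side) by 70 mm (its y) by 36 mm high with four amber vials with blue caps and the blue grip bar on top. Origin at the centre of its underside, axes as for the grip. Alike when turned by half a turn: may be seated either way round.
- corner (a point): Point on the white loading plate's top face (12 mm above the bench) where the inner faces of its two fences meet. Axes: x towards the far fence, y towards the left fence, z up. The free plate lies at negative x and y, 186 by 156 mm. Fixed, rigid, slick (friction about 0.15, fences too), turned up to 25 deg on the bench. A seated rack is centred at x -45, y -35 mm, its long side along this x.
- fence_far: Far fence: blue bar, fixed, rigid, 123 mm long along y, 12 mm thick, 30 mm high above the plate; its inner face is the plane x = 0 of the corner frame. (Body origin and axes are those of the plate: centre of its underside, from which the corner lies at x 86, y 71, z 12 mm.)
- fence_left: Left fence, the long one: blue bar, fixed, rigid, 176 mm long along x, 12 mm thick, 30 mm high above the plate; its inner face is the plane y = 0 of the corner frame. A black reader head 28 mm high stands outside it. (Origin and axes as for the far fence.)
- jar: Small closed jar, 54 mm across, 65 mm high, standing beyond the racks and the plate; origin at its underside. Leave alone.
- tipbox: Blue pipette-tip box with clear lid, 85 x 120 x 75 mm, on the left of the bench; origin at its underside. Leave alone.
There are look-alikes about, which are no part of the job. Leave any yellow look-alike of the rack_blue alone.

How it is judged:
On the way:
1. the blue rack is lifted clear of the bench in the fingers (height (world z) of rack_blue above 0.025 m and contact force between the fingers and rack_blue above 1 N), for 0.2 s.
At the end, for the whole second after the job is handed in: Through the last second the blue rack is still, flat on the plate (3 mm, 2.5 deg), long side along the left fence (2.5 deg), centre within 3 mm of its seated place, pressed with over 1 N on the far fence and over 1 N on the left fence at once, fingers still on it (contact force between rack_blue and fence_far above 1 N and contact force between rack_blue and fence_left above 1 N and contact force between the fingers and rack_blue above 1 N and x of rack_blue in the frame of corner between -0.048 and -0.042 m and y of rack_blue in the frame of corner between -0.038 and -0.032 m and z of rack_blue in the frame of corner between -0.003 and 0.003 m and angle between the x axis of rack_blue and the x axis of corner, either way round below 0.045 rad and angle between rack_blue's own z axis and vertical below 0.045 rad and linear speed of rack_blue below 0.02 m/s); the arm keeps its last pose, push and grip.
It fails at once if the rack is rammed against a fence (over 60 N) (contact force between rack_blue and fence_far above 60 N or contact force between rack_blue and fence_left above 60 N).
It fails at once if the white rack is moved by over 20 mm (distance of rack_white_grip from where it was at the start of the episode above 0.02 m).
It fails at once if the jar or the tip box is moved by over 20 mm (distance of any of jar, tipbox from where it was at the start of the episode above 0.02 m).
It also fails if it takes over 42 s, if anything falls off the work surface, if the arm or the gripper's body presses on something with over 40 N, if the wrist force passes 120 N, or if a joint passes its speed limit or range.

## Working session

There is one attempt and no reset: what is moved stays moved. The work goes in short steps, each a Python script; the robot and the scene stay as the last script left them, time stands still between calls to the robot, and variables do not carry over. Pictures are saved under pics/ and viewed, and the job is handed in when it is done.

```bash
mkdir -p pics; ls; python3 - <<'E'
from station import robot
import cv2,numpy as np
for n in ["top","side","wrist"]:
    p,d=robot.get_image(n); cv2.imwrite(f"pics/{n}0.png",p[:,:,::-1]); np.save(f"pics/{n}0d.npy",d)
    c=robot.camera_info(n); print(n,c["vfov"],c["cx"],c["cy"],np.round(c["R"],3).tolist(),np.round(c["t"],3))
print(robot.current_time(),robot.current_tool_rot(),robot.current_wrist_force())
E
```

```text
pics
top 47.936305667566835 317.6329831469689 239.22988435836035 [[-0.028, -1.0, -0.012], [-0.997, 0.029, -0.068], [0.069, 0.01, -0.998]] [0.103 0.58  1.115]
side 55.050313628075365 322.8523239456636 237.75971978073545 [[0.992, -0.126, 0.006], [-0.085, -0.704, -0.705], [0.093, 0.699, -0.709]] [-0.55   0.131  0.894]
wrist 63.29067720947631 313.5468959881725 233.21606984020684 [[0.415, 0.91, -0.002], [0.876, -0.398, 0.272], [0.247, -0.115, -0.962]] [-0.648 -0.034  0.389]
0.15 [-6.66805746e-01 -3.06962426e+00  2.35165607e-03] [-0.8270583   0.03473246  0.8135363 ]
```

View pics/top0.png

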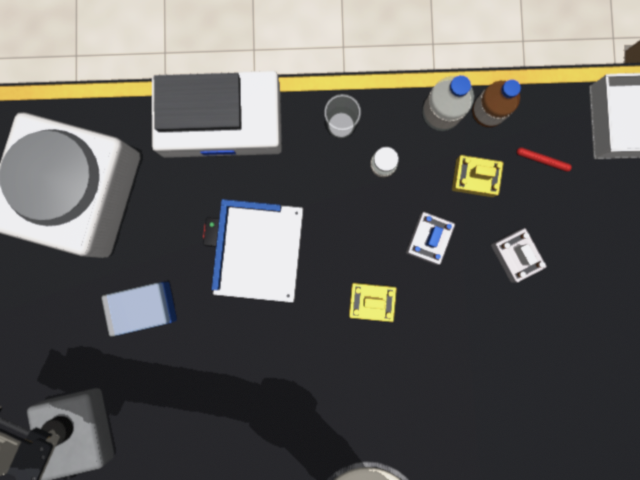

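View pics/side0.png

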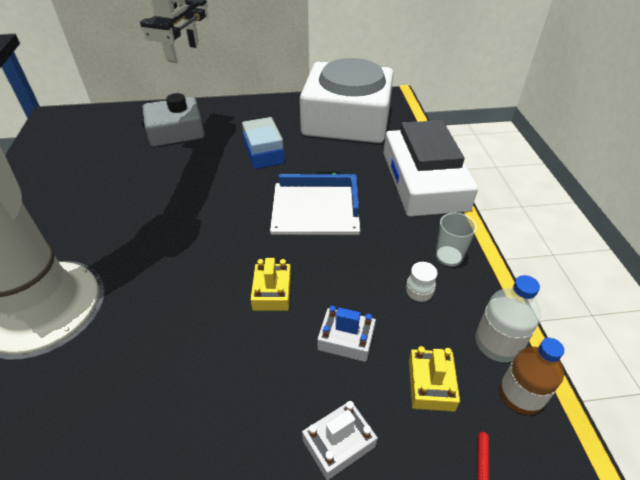

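```bash
cat > h.py <<'E'
from station import robot
import cv2,numpy as np
from scipy.spatial.transform import Rotation as Ro
def cam(n):
    c=robot.camera_info(n); return c
def unproj(c,u,v,d=None,z=None):
    f=240/np.tan(np.radians(c["vfov"]/2)); R=np.array(c["R"]);t=np.array(c["t"])
    u=np.asarray(u,float);v=np.asarray(v,float)
    r=np.stack([(u-c["cx"])/f,(v-c["cy"])/f,np.ones_like(u)],-1)
    if d is not None: return (r*np.asarray(d)[...,None]-t)@R
    o=-R.T@t; w=r@R
    return o+w*((z-o[2])/w[...,2])[...,None]
def proj(c,X):
    f=240/np.tan(np.radians(c["vfov"]/2)); p=np.asarray(X)@np.array(c["R"]).T+np.array(c["t"])
    return np.stack([p[...,0]/p[...,2]*f+c["cx"],p[...,1]/p[...,2]*f+c["cy"]],-1)
E
python3 - <<'E'
from h import *
p=cv2.imread("pics/top0.png"); d=np.load("pics/top0d.npy")
a=cv2.resize(p[195:285,380:560],None,fx=4.4,fy=4.4,interpolation=cv2.INTER_CUBIC)
cv2.imwrite("pics/crop1.png",a)
c=cam("top")
hsv=cv2.cvtColor(p,cv2.COLOR_BGR2HSV)
v,u=np.mgrid[0:480,0:640]
X=unproj(c,u,v,d=d); np.save("pics/X.npy",X)
def at(u,v): return np.round(X[v,u],4)
print(at(432,236),at(520,255),at(385,160),at(140,310),at(260,255),at(290,310))
# block top of blue rack
m=(u>400)&(u<460)&(v>205)&(v<270)&(X[...,2]>.025)&(X[...,2]<.045)
print(m.sum(),X[m].mean(0)); r=cv2.minAreaRect(X[m][:,:2].astype(np.float32)*1000);print(r)
m=(u>400)&(u<460)&(v>205)&(v<270)&(X[...,2]>.068)
print(m.sum(),X[m].mean(0)); r=cv2.minAreaRect(X[m][:,:2].astype(np.float32)*1000);print(r)
# plate
m=(u>205)&(u<310)&(v>190)&(v<310)&(p.min(2)>150)&(X[...,2]>0.004)&(X[...,2]<.025)
print(m.sum(),X[m].mean(0)); r=cv2.minAreaRect(X[m][:,:2].astype(np.float32)*1000);print(r,cv2.boxPoints(r))
m=(u>205)&(u<310)&(v>190)&(v<310)&(X[...,2]>.033)
print(m.sum(),X[m].mean(0)); r=cv2.minAreaRect(X[m][:,:2].astype(np.float32)*1000);print(r)
E
```

```text
[ 0.578  -0.1415  0.0816] [ 0.5361 -0.3226  0.056 ] [ 0.7374 -0.0562  0.0632] [0.4475 0.4432 0.0746] [0.553  0.2092 0.0109] [0.435  0.1491 0.0013]
1119 [ 0.5762141  -0.14571921  0.03608262]
((577.2192993164062, -148.7728271484375), (70.94693756103516, 90.73313903808594), 67.47200775146484)
219 [ 0.5714788  -0.13203565  0.15455921]
((535.18896484375, -48.91185760498047), (38.73984146118164, 251.5555419921875), 22.687532424926758)
6634 [0.55592164 0.20683806 0.01178688]
((562.03125, 213.80996704101562), (170.04586791992188, 199.82073974609375), 82.76140594482422) [[452.20416 142.05351]
 [650.4323  116.87581]
 [671.85834 285.5664 ]
 [473.6302  310.74414]]
966 [0.59795017 0.25323135 0.10225026]
((584.3912353515625, 199.92245483398438), (184.0026397705078, 233.37054443359375), 5.751633644104004)
```

View pics/crop1.png

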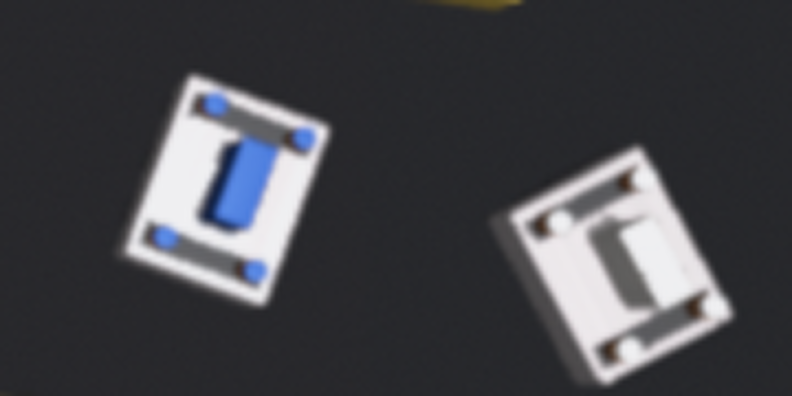

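The crop shows the blue-barred, blue-capped rack at top pixel (432,238). Things that could be mistaken for it are the white rack (520,255) and the yellow racks (373,302) and (478,175). The blue one fits the description. Next I'll get a fine fit of the plate and rack.

```bash
python3 - <<'E'
from h import *
p=cv2.imread("pics/top0.png"); X=np.load("pics/X.npy");c=cam("top")
v,u=np.mgrid[0:480,0:640]
hsv=cv2.cvtColor(p,cv2.COLOR_BGR2HSV)
blue=(hsv[...,0]>100)&(hsv[...,0]<125)&(hsv[...,1]>130)&(hsv[...,2]>70)
reg=(u>205)&(u<310)&(v>190)&(v<310)
m=reg&blue; print(m.sum(), np.percentile(X[m][:,2],[5,25,50,75,95]))
m&=(X[...,2]>.03)&(X[...,2]<.05)
P=X[m][:,:2]
# optimise model: white plate mask vs model rendering
f=240/np.tan(np.radians(c["vfov"]/2))
white=(reg&(p.min(2)>120)).astype(np.uint8)
# blue model: fence tops/inner sides; white: free plate less occluded by fence. render at 8x
from scipy.optimize import minimize
S=8
def render(x,y,a,z0=0.012):
    Rm=np.array([[np.cos(a),-np.sin(a)],[np.sin(a),np.cos(a)]])
    img=np.zeros((120*S,120*S),np.float32)
    def poly(pts,z,val):
        W=np.c_[np.array(pts)/1000@Rm.T+[x,y],z]
        q=(proj(c,W)-[200,190]+.5)*S
        cv2.fillConvexPoly(img,np.round(q*16).astype(np.int32),val,shift=4)
    # plate: corner at (86,71) from plate centre; extents from free plate -186..,-156.. 
    poly([[-172-0,-142],[0,-142],[0,0],[-172,0]],[z0]*4,1.) if 0 else poly([[-186,-156],[0,-156],[0,0],[-186,0]],[z0]*4,1.)
    Z=.042
    def box(x0,x1,y0,y1):
        for (ax,ay),(bx,by) in [((x0,y0),(x1,y0)),((x1,y0),(x1,y1)),((x1,y1),(x0,y1)),((x0,y1),(x0,y0))]:
            poly([[ax,ay],[bx,by],[bx,by],[ax,ay]],[z0,z0,Z,Z],0.)
        poly([[x0,y0],[x1,y0],[x1,y1],[x0,y1]],[Z]*4,0.)
    box(0,12,-123,0); box(-176,0,0,12) if 0 else box(-176,12,0,12)
    return cv2.resize(img,(120,120),interpolation=cv2.INTER_AREA)
sub=p[190:310,200:320].astype(float)
soft=np.clip((sub.min(2)-45)/(215-45),0,1)
w=np.ones_like(soft)
cost=lambda q: ((render(*q)-soft)**2).sum()
best=None
for a0 in np.radians([-12,-8,-4,0]):
    for x0 in [.635,.645,.655]:
        for y0 in [.27,.28,.29]:
            r=minimize(cost,[x0,y0,a0],method="Nelder-Mead",options=dict(initial_simplex=np.array([[x0,y0,a0]]*4)+np.r_[np.zeros((1,3)),np.diag([.006,.006,.04])],xatol=1e-5,fatol=1e-3))
            if best is None or r.fun<best.fun: best=r
print(best.x,np.degrees(best.x[2]),best.fun)
im=render(*best.x)
o=np.hstack([cv2.resize(sub.astype(np.uint8),(400,400)),cv2.cvtColor(cv2.resize((np.abs(im-soft)*255).astype(np.uint8),(400,400)),cv2.COLOR_GRAY2BGR)])
cv2.imwrite("pics/plate.png",o)
q=proj(c,np.array([best.x[0],best.x[1],.012]));print(q)
# inner edge from depth of fence tops
a=best.x[2];Rm=np.array([[np.cos(a),-np.sin(a)],[np.sin(a),np.cos(a)]])
L=(P-best.x[:2])@Rm*1000
f1=L[(L[:,0]<-20)&(L[:,1]>-20)];f2=L[(L[:,1]<-20)&(L[:,0]>-20)]
print(np.percentile(f1[:,1],[5,50,95]),np.polyfit(f1[:,0],f1[:,1],1),np.percentile(f2[:,0],[5,50,95]),np.polyfit(f2[:,1],f2[:,0],1))
for l,n in [("rack_blue_grip","top"),("corner","top"),("rack_blue_grip","side"),("corner","side"),("rack_blue","side")]:
    cc=cam(n)
    for r in robot.tip_of(l,n)[:3]:
        vv,uu=np.array(r["at"])*[480,640]
        print(l,n,r["score"],uu,vv,unproj(cc,uu,vv,z=.06 if "grip" in l else (.012 if l=="corner" else 0)))
E
```

```text
969 [0.00089279 0.03918806 0.04126661 0.04272426 0.04473787]
[ 0.65718622  0.27376703 -0.12502057] -7.163151118968407 219.6355124756704
[228.69569284 206.98320161]
[-0.2903421   4.83692715 10.98823637] [-9.71719977e-04  4.86082424e+00] [ 0.34900824  5.40309574 10.29122605] [-2.6719390e-03  5.1865457e+00]
rack_blue_grip top 0.96 374.272 304.08 [ 0.44573203 -0.02439448  0.06      ]
rack_blue_grip top 0.79 484.288 172.416 [ 0.70628122 -0.25766149  0.06      ]
rack_blue_grip top 0.67 435.904 237.792 [ 0.57562347 -0.15360827  0.06      ]
corner top 0.7 233.28 207.792 [0.65516353 0.26401312 0.012     ]
rack_blue_grip side 0.85 437.63199999999995 366.624 [ 0.70783765 -0.25314449  0.06      ]
rack_blue_grip side 0.75 346.432 321.12 [ 0.57637561 -0.14893268  0.06      ]
rack_blue_grip side 0.57 270.08 273.12 [ 0.44962906 -0.02330076  0.06      ]
corner side 0.95 354.176 185.184 [0.66795978 0.27954958 0.012     ]
rack_blue side 0.78 430.91200000000003 382.992 [ 0.70817413 -0.25038449  0.        ]
rack_blue side 0.62 344.896 341.52 [ 0.57558776 -0.1520284   0.        ]
rack_blue side 0.56 269.632 294.0 [ 0.44410603 -0.02597903  0.        ]
```

View pics/plate.png

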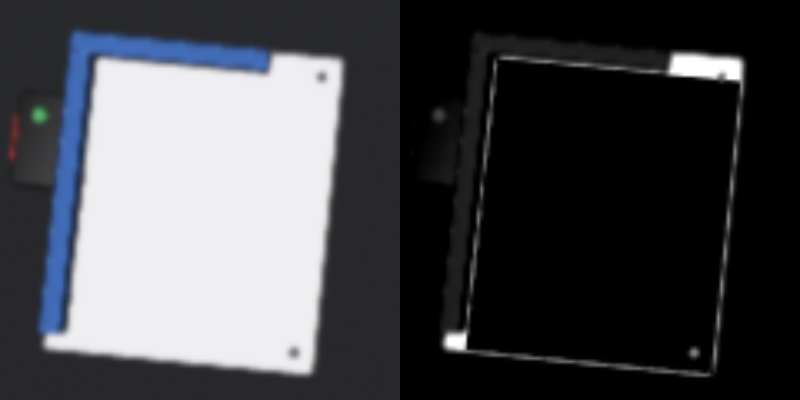

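```bash
cat >> h.py <<'E'
def down(th): return (Ro.from_euler("z",th,degrees=True)*Ro.from_euler("x",180,degrees=True)).as_rotvec()
G=np.array([.5770,-.1488]); GY=-22.5
C=np.array([.6572,.2738]); CY=-7.16
def cw(x,y): 
    a=np.radians(CY); return C+np.array([[np.cos(a),-np.sin(a)],[np.sin(a),np.cos(a)]])@[x,y]
E
python3 - <<'E'
from h import *
for o in (0,180):
    print(robot.inverse_kinematics([*G,.052],down(GY+o)),robot.inverse_kinematics([*cw(-.06,-.05),.1],down(CY+o)))
o=180
robot.command_gripper(1.0,40)
robot.move_to([*G,.16],down(GY+o))
c=cam("wrist");p,d=robot.get_image("wrist");cv2.imwrite("pics/w1.png",p[:,:,::-1])
v,u=np.mgrid[0:480,0:640];X=unproj(c,u,v,d=d)
hsv=cv2.cvtColor(p,cv2.COLOR_RGB2HSV)
m=(np.abs(X[...,2]-.036)<.004)&(d>0)&(np.hypot(X[...,0]-G[0],X[...,1]-G[1])<.065)
print(m.sum(),cv2.minAreaRect(X[m][:,:2].astype(np.float32)*1000))
m=(np.abs(X[...,2]-.082)<.004)&(d>0)&(np.hypot(X[...,0]-G[0],X[...,1]-G[1])<.065)
print(m.sum(),cv2.minAreaRect(X[m][:,:2].astype(np.float32)*1000))
print(robot.current_time(),robot.current_position(),robot.current_wrist_force())
E
```

```text
[-0.06887819  0.63619522  0.36484896  1.83481335 -0.32380667  0.72920205
 -1.48906524] [-0.59084198  0.60449895  0.23952161  1.71089319 -0.18079826  0.847835
 -1.96795806]
[ 0.26199469  0.60859521 -0.07145163  1.82263031  0.06247304  0.71253086
  1.33413644] [-0.15850723  0.62189899 -0.35302377  1.69413309  0.26597358  0.87305145
  0.82307224]
8284 ((576.1011352539062, -149.1973419189453), (70.093994140625, 89.41046905517578), 67.47364044189453)
1816 ((576.171875, -149.30123901367188), (17.48745346069336, 40.09434509277344), 68.14623260498047)
3.5 [ 0.57737566 -0.14757161  0.1600384 ] [0.0231408  0.418045   0.15166242]
```

View pics/w1.png

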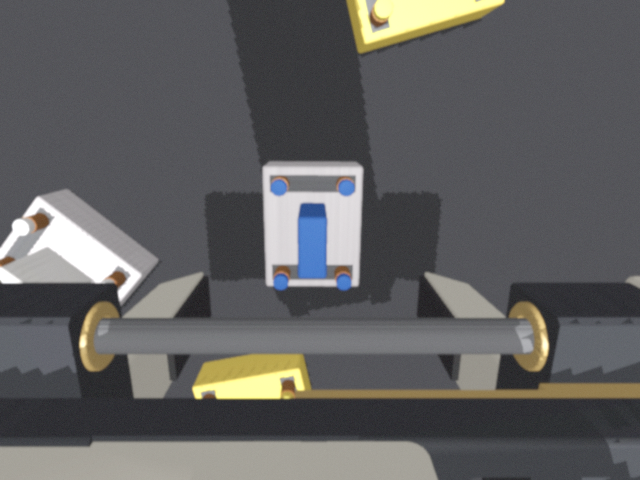

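The wrist view shows the blue bar at (313,240), centred between the open fingers, with nothing in the way of the jaws. It agrees with the top camera to 1 mm. I'll grip and lift.

```bash
python3 - <<'E'
from h import *
g=[.5764,-.1491]; o=down(GY+180)
print(robot.move_straight([*g,.053],o,max_speed=.08,force_limit=12))
print(robot.current_position(),robot.current_wrist_force())
robot.command_gripper(0.0,45); print(robot.current_gripper_width()*92)
f0=robot.current_wrist_force()
robot.move_straight([*g,.13],o,max_speed=.08)
robot.wait(.2)
print(f0,robot.current_wrist_force(),robot.current_wrist_torque(),robot.current_gripper_width()*92)
robot.move_to([*cw(-.065,-.055),.13],down(CY+180))
robot.wait(.3)
p,d=robot.get_image("side");cv2.imwrite("pics/s2.png",p[:,:,::-1])
print(robot.current_time(),robot.current_position(),robot.current_wrist_force())
c=cam("wrist");p,d=robot.get_image("wrist");cv2.imwrite("pics/w2.png",p[:,:,::-1]);np.save("pics/w2d.npy",d)
import pickle;pickle.dump(c,open("pics/w2c.pkl","wb"))
E
```

```text
False
[ 0.57691612 -0.14922679  0.05360041] [0.13572711 0.39550983 0.23539178]
17.70072190029361
[-0.52038379 -0.38177063 -0.21173739] [ 0.037695    0.84471765 -5.13141195] [-0.00144773  0.01352273  0.041103  ] 17.414293084749445
9.2 [0.58614518 0.22651699 0.13003881] [ 0.27378573  0.10256257 -5.05784775]
```

View pics/s2.png

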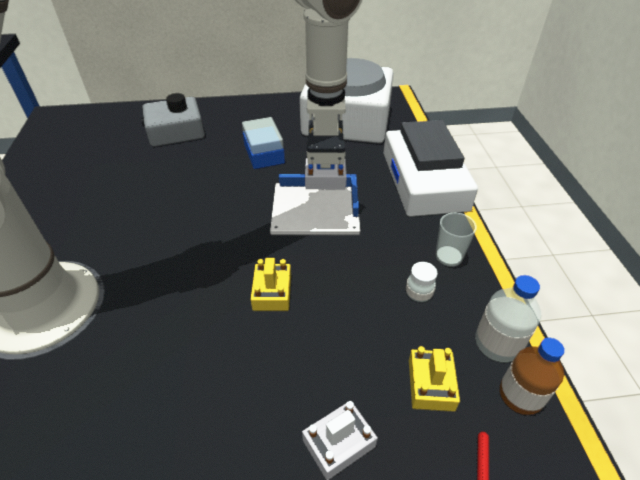

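View pics/w2.png

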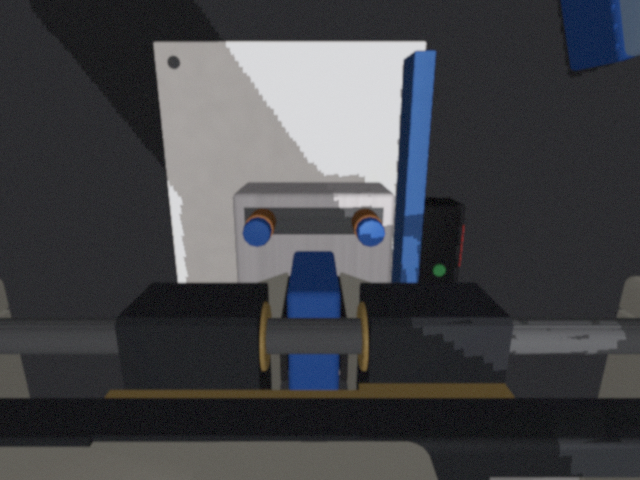

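The rack is held level (17.4 mm opening, 5.1 N). The wrist picture shows the left fence at columns 400–430. I'll check the fence and rack yaw from this depth image, then lower.

```bash
python3 - <<'E'
from h import *
import pickle
c=pickle.load(open("pics/w2c.pkl","rb"));d=np.load("pics/w2d.npy");p=cv2.imread("pics/w2.png")
v,u=np.mgrid[0:480,0:640];X=unproj(c,u,v,d=d)
hsv=cv2.cvtColor(p,cv2.COLOR_BGR2HSV)
m=(hsv[...,0]>100)&(hsv[...,0]<125)&(hsv[...,1]>130)&(np.abs(X[...,2]-.042)<.004)&(u>380)&(u<450)
a=np.radians(CY);Rm=np.array([[np.cos(a),-np.sin(a)],[np.sin(a),np.cos(a)]])
L=(X[m][:,:2]-C)@Rm*1000
print(m.sum(),np.percentile(L[:,0],[1,99]),np.percentile(L[:,1],[1,50,99]),np.polyfit(L[:,0],L[:,1],1))
m=(u>225)&(u<400)&(v>180)&(v<300)&(np.abs(X[...,2]-(.13-.053+.036))<.006)
L=(X[m][:,:2]-C)@Rm*1000
print(m.sum(),X[m][:,2].mean(),cv2.minAreaRect(L.astype(np.float32)),L.min(0),L.max(0))
m&=(np.abs(X[...,2]-(.13-.053+.036))<.003)
A=np.c_[L*0+0,][:0]
Y=(X[m][:,:2]-C)@Rm; print(np.linalg.lstsq(np.c_[Y,np.ones(len(Y))],X[m][:,2],rcond=None)[0])
# lower
o=down(CY+180)
q=cw(-.065,-.055)
hit=robot.move_straight([*q,.080],o,max_speed=.1,force_limit=15)
robot.wait(.2);print(hit,robot.current_wrist_force(),robot.current_position())
f0=robot.current_wrist_force()
hit=robot.move_straight([*q,.058],o,max_speed=.02,force_limit=4)
robot.wait(.2);print(hit,robot.current_wrist_force(),robot.current_position(),robot.current_time())
E
```

```text
4780 [-175.83919479  -40.77817068] [-0.93349005  4.75588588 10.97332218] [-3.23494303e-04  4.74514198e+00]
10930 0.1120886715697075 ((-89.36318969726562, -56.705162048339844), (70.33941650390625, 41.707557678222656), 89.7906265258789) [-110.15310703  -91.9153824 ] [-68.38240267 -21.58355564]
[-8.68247335e-05 -8.45510782e-04  1.12005786e-01]
False [-0.24702662 -0.46716607 -4.93025352] [0.58659143 0.22762848 0.08096103]
True [1.33109164 0.64637865 4.65567784] [0.58586491 0.22731633 0.0649304 ] 11.05
```

```bash
cat >> h.py <<'E'
ac=np.radians(CY);RC=np.array([[np.cos(ac),-np.sin(ac)],[np.sin(ac),np.cos(ac)]])
def loc(): return (np.array(robot.current_position())[:2]-C)@RC*1000
def fc():
    F=[]
    for _ in range(6): F.append(robot.current_wrist_force()); robot.wait(.02)
    f=np.mean(F,0); return np.r_[f[:2]@RC,f[2]]
E
python3 - <<'E'
from h import *
o=down(CY+180)
print(loc(),fc())
z=robot.current_position()[2]
hit=robot.move_straight([*cw(-.048,-.055),z],o,max_speed=.03,force_limit=12)
print(hit,loc(),fc())
hit=robot.move_straight([*cw(-.035,-.055),z],o,max_speed=.012,force_limit=5)
print(hit,loc(),fc()); robot.wait(.3); print(loc(),fc(),robot.current_position()[2],robot.current_time())
E
```

```text
[-64.98506863 -55.01243637] [0.33487154 0.21947305 5.3542108 ]
False [-47.37043419 -55.13427247] [1.33823873 0.23609989 1.26346894]
True [-47.07832949 -54.98972719] [-0.56542294 -0.22575008  4.11773658]
[-47.09730638 -55.02061851] [-0.26635702 -0.10134288  5.19222172] 0.06495476880591297 12.9167
```

```bash
python3 - <<'E'
from h import *
o=down(CY+180)
z=robot.current_position()[2]
for dz in (0,.0003,.0006):
    robot.move_straight([*cw(-.047,-.055),z+dz],o,max_speed=.02); robot.wait(.2); print(dz,loc(),fc(),robot.current_position()[2])
    if fc()[2]<-1: break
z+=dz
for i in range(4):
    hit=robot.move_straight([*cw(-.038,-.055),z],o,max_speed=.012,force_limit=6)
    print(hit,loc(),fc()); robot.wait(.2); f=fc();print(loc(),f,robot.current_time())
    if f[0]<-3: break
E
```

```text
0 [-47.06086326 -54.99003743] [-0.15027916 -0.55765117  4.53108358] 0.06496292189824895
0.0003 [-47.0766173  -54.98868222] [0.56208515 0.50245071 0.21450061] 0.06499360528049153
0.0006 [-47.5371351  -55.34150821] [-0.03256362 -0.05322565 -4.15079697] 0.06504273335214422
True [-46.43683184 -55.19297668] [-0.93331959 -0.5846292   6.47049894]
[-46.4549198 -55.1560346] [-0.98472135 -0.8788128   6.35096662] 15.6417
True [-46.35247097 -55.12304121] [-0.76210028 -0.69587723  5.58916027]
[-46.34342007 -55.17643002] [-1.2543614  -0.46136824  5.62002373] 16.4417
True [-46.30066189 -55.0860926 ] [-1.00323768 -0.51540862  4.84980504]
[-46.32949781 -55.1228177 ] [-0.88003342 -0.62182623  5.30554486] 17.2083
True [-46.26483123 -55.09843344] [-1.1078065  -0.3145774   4.84274748]
[-46.3520882  -55.08657966] [-1.15289849 -0.29000468  5.21970387] 17.9583
```

```bash
python3 - <<'E'
from h import *
o=down(CY+180)
z=.0655
robot.move_straight([*cw(-.0475,-.041),z],o,max_speed=.03,force_limit=25)
f=fc();print(loc(),f,robot.current_position()[2],robot.current_time())
x=-.0470
for i in range(8):
    robot.move_straight([*cw(x,-.041),z],o,max_speed=.02); f=fc()
    print(round(x*1e3,2),loc(),f.round(2),robot.current_position()[2],robot.current_time())
    if f[0]<-4: break
    x+=.0004
E
```

```text
[-48.03253388 -40.82219455] [-0.32956727  0.56499882 -2.52929743] 0.06502453269125552 18.6917
-47.0 [-47.25519344 -41.5023988 ] [-0.02  0.13 -4.19] 0.0650421374873314 19.0417
-46.6 [-46.72793563 -41.18693178] [-0.22  0.03 -5.26] 0.06530913430634387 19.3917
-46.2 [-46.34527816 -41.05339857] [-0.39  0.35 -4.98] 0.0654330045680366 19.7417
-45.8 [-46.34948877 -41.00002659] [-1.86 -0.53 -4.67] 0.06532861481678381 20.0917
-45.4 [-46.28492191 -40.95427451] [-4.77 -0.23 -4.35] 0.06521737133461486 20.4417
```

```bash
python3 - <<'E'
from h import *
o=down(CY+180)
z=.0652; x=-.0451; y=-.0385
robot.move_straight([*cw(x,y),z],o,max_speed=.015,force_limit=20)
f=fc();print(loc(),f.round(2),robot.current_position()[2],robot.current_time())
for i in range(22):
    if robot.current_time()>34: break
    if f[0]>-6: x+=.0002
    if f[0]<-9: x-=.0002
    ey=f[1]+7
    if abs(ey)<1.2 and -9<f[0]<-6: break
    y+=.0004 if ey>3 else np.clip(ey*.0001,-.0003,.0004)
    robot.move_straight([*cw(x,y),z],o,max_speed=.02); f=fc()
    print(round(x*1e3,2),round(y*1e3,2),loc().round(2),f.round(2),round(robot.current_position()[2],5),robot.current_time())
E
```

```text
[-46.25607305 -39.0479099 ] [-7.33 -1.63 -1.42] 0.06512857674710415 20.8583
-45.1 -38.1 [-46.28 -38.88] [-6.74 -2.14 -0.93] 0.06514 21.2083
-45.1 -37.7 [-46.29 -38.6 ] [-7.41 -2.74 -0.79] 0.06514 21.5583
-45.1 -37.3 [-46.26 -38.24] [-7.62 -2.72 -0.26] 0.06517 21.9083
-45.1 -36.9 [-46.27 -37.85] [-7.38 -2.53 -0.47] 0.06516 22.2583
-45.1 -36.5 [-46.22 -37.52] [-6.95 -2.28 -0.7 ] 0.06517 22.6083
-45.1 -36.1 [-46.27 -37.05] [-7.54 -2.87 -0.72] 0.06516 22.9583
-45.1 -35.7 [-46.26 -36.67] [-7.18 -2.59 -0.62] 0.06517 23.3083
-45.1 -35.3 [-46.26 -36.25] [-7.26 -2.65 -0.63] 0.06516 23.6583
-45.1 -34.9 [-46.27 -35.84] [-7.33 -2.6  -0.65] 0.06516 24.0083
-45.1 -34.5 [-46.28 -35.44] [-7.56 -2.98 -0.21] 0.06517 24.3583
-45.1 -34.1 [-46.26 -35.07] [-7.27 -2.43 -0.59] 0.06515 24.7083
-45.1 -33.7 [-46.26 -34.68] [-7.1  -2.78 -0.22] 0.06517 25.0583
-45.1 -33.3 [-46.29 -34.6 ] [-7.61 -3.45  0.01] 0.06514 25.4083
-45.1 -32.9 [-46.28 -34.6 ] [-8.2  -4.03  0.9 ] 0.06515 25.7583
-45.1 -32.6 [-46.26 -34.63] [-8.38 -4.65  1.27] 0.06516 26.1083
-45.1 -32.37 [-46.28 -34.62] [-7.9  -5.13  1.69] 0.06518 26.4583
-45.1 -32.18 [-46.26 -34.64] [-8.09 -5.82  1.89] 0.06517 26.8083
```

```bash
python3 - <<'E'
from h import *
o=down(CY+180)
z=.0652; x=-.0451; y=-.03218
for i in range(4):
    y+=.0004
    robot.move_straight([*cw(x,y),z],o,max_speed=.02); f=fc()
    print(round(x*1e3,2),round(y*1e3,2),loc().round(2),f.round(2),round(robot.current_position()[2],5),robot.current_time())
    if f[1]<-8.2: break
robot.wait(.5);print(loc(),fc(),robot.current_wrist_torque(),robot.current_gripper_width()*92)
for n in("side","top","wrist"):
    p,d=robot.get_image(n);cv2.imwrite(f"pics/{n}3.png",p[:,:,::-1]);np.save(f"pics/{n}3d.npy",d)
    c=cam(n)
    v,u=np.mgrid[0:480,0:640];X=unproj(c,u,v,d=d)
    hsv=cv2.cvtColor(p,cv2.COLOR_RGB2HSV)
    if n=="wrist":
        L=(X[...,:2]-C)@RC*1000
        m=(u>225)&(u<400)&(v>180)&(v<290)&(np.abs(X[...,2]-.048)<.004)&(hsv[...,1]<60)
        print(m.sum(),X[m][:,2].mean(),cv2.minAreaRect(L[m].astype(np.float32)),np.linalg.lstsq(np.c_[L[m]/1000,np.ones(m.sum())],X[m][:,2],rcond=None)[0])
        m=(hsv[...,0]>100)&(hsv[...,0]<125)&(hsv[...,1]>130)&(np.abs(X[...,2]-.042)<.004)&(u>360)&(u<460)
        print(np.percentile(L[m][:,1],[1,50,99]),np.polyfit(L[m][:,0],L[m][:,1],1))
p=cv2.imread("pics/side3.png")[130:250,250:400];cv2.imwrite("pics/side3c.png",cv2.resize(p,None,fx=5,fy=5,interpolation=cv2.INTER_CUBIC))
print(robot.current_time())
E
```

```text
-45.1 -31.78 [-46.28 -34.58] [-8.46 -6.59  2.46] 0.06518 27.1583
-45.1 -31.38 [-46.26 -34.55] [-8.79 -7.33  2.98] 0.06524 27.5083
-45.1 -30.98 [-46.28 -34.54] [-8.99 -7.85  3.52] 0.06521 27.8583
-45.1 -30.58 [-46.27 -34.49] [-9.34 -8.86  4.39] 0.06526 28.2083
[-46.28247691 -34.52225955] [-9.29827312 -9.0538394   4.15163981] [-1.42023777  2.08667492  0.12379021] 18.122671183371185
10509 0.047337494622866225 ((-70.99826049804688, -35.70371627807617), (41.83992004394531, 70.11882019042969), 0.0327921099960804) [ 0.00123106 -0.00583443  0.04722083]
[-0.8211209   5.19162423 10.99838863] [0.01039089 6.33636765]
28.9583
```

View pics/side3c.png

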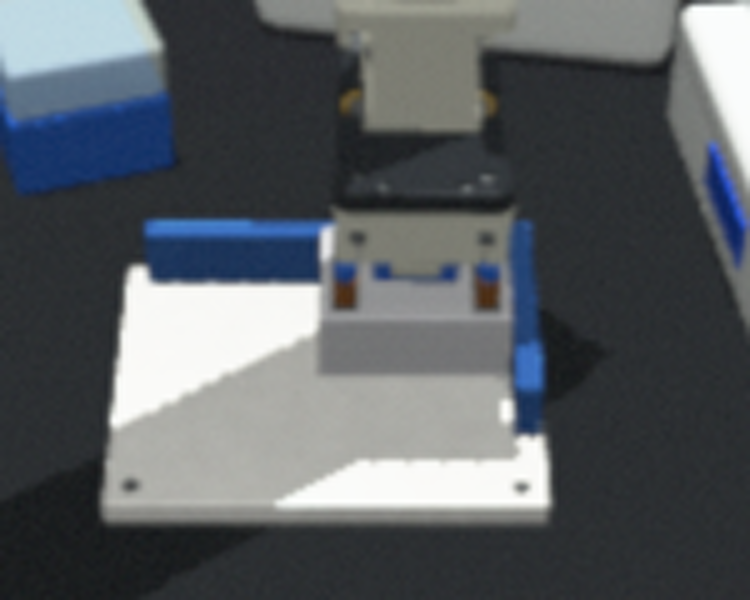

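View pics/wrist3.png

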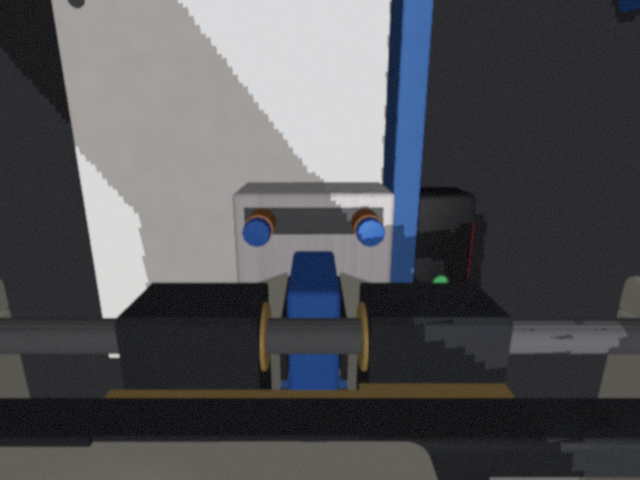

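The side and wrist crops show the block touching both fences, at (515,290) in the side crop and (392,210) in the wrist picture. It lies flat, within about 0.3°, with a steady push of about 9 N on each axis. Handing in.

```bash
python3 - <<'E'
from h import *
print(loc(),fc(),robot.current_dq().max() if hasattr(robot.current_dq(),'max') else robot.current_dq())
robot.hand_in()
E
```

```text
[-46.25529557 -34.54197138] [-9.48437532 -8.23341981  4.30937304] 0.0003124306746596827
the job is handed in; nothing more can be done
```

I gripped the blue-capped rack by its bar, lifted it off the bench and set it flat on the plate. I then slid it against the far fence and along into the left one, and handed it in at about 29 s of the 42 s limit, still gripped and pressed. `hand_in()` reports no verdict.

**Final checks**
- **Push:** the wrist force was about 9.5 N towards the far fence and 8.2 N towards the left fence. This includes a little friction, so the real fence forces are probably lower by an estimated 1–3 N.
- **Stability:** the arm was still and the tool position held steady.
- **Seating:** the tilt was about 0.3°, and the side and wrist pictures show the block against both fences.
- **Position:** the tool read x −46.3, y −34.5 mm in the corner frame, against −45 and −35. I put the 1.3 mm in x down to camera calibration, because the rack was pressing on the fence there.
- **Other objects:** I did not measure the white rack, jar or tip box again at the end. The path stayed clear of them.

**Checks that disagreed**
- **Left fence angle:** the last wrist depth fit gave it about 0.6° off the rack, while the earlier fit gave 0°. The limit is 2.5°.
- **Early stops:** the first force-limited slides stopped early on changes in downward force. I did the final approach in small steps with force readings instead.

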